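Open the child-resistant solvent bottle beside the battery pack

ROBOT

A 7-joint arm with a two-finger parallel gripper is mounted at the origin on the work surface. World frame = base frame: x ahead of the robot, y to its left, z up, the work surface at z = 0. Lengths are in m, angles in rad, forces in N, time in s.
With the tool pointing down it reaches from about 0.4 to 0.85 m from the base axis. Payload 4.4 kg.
Tool frame: the origin (TCP) lies on the centre line of the jaws, within the pads' length; the fingertips stand 25 mm ahead of it and the grasp point (between the pads) lies 6 mm ahead of it (manip.tip_extent is the distance from the TCP to the fingertips, in m); z points along the fingers, y is the line along which they close (so a half turn about z gives the same grasp; the last joint's range is limited). The gripper opens to 94 mm and grips with 3 to 60 N. Pads are 16 mm wide; open, the fingers measure 119 mm over their backs; the gripper's body (75 mm by 177 mm) begins 78 mm behind the grasp point.
Start: joints at [1.168, 0.628, 0.038, 1.517, -0.027, 0.996, -0.02], TCP at [0.215, -0.613, 0.23] pointing down, gripper open.
Joint ranges: [-3.06, 3.06], [-0.37, 2.12], [-1.25, 1.32], [0.18, 2.47], [-1.1, 4.24], [0.23, 1.98], [-2.94, 2.94]. Speed limits (rad/s): [2.57, 2.57, 3.14, 3.14, 3.14, 3.14, 3.14].

INTERFACE

Orientations are given as a rotation vector (axis times angle).
In Python, from rig import manip gives the robot as it stands. The module is installed in compiled form; this text tells all that it offers.
- The arm moves only by the tool move_arm, never from a script. Its argument "plan" is a list that holds one entry, the list of rows, each a list of 4 numbers: the shift along the tool's x, y, z in mm, then the turn about the tool's z in degrees. A call has 1 to 20 rows; each row is the pose to reach, as a shift and turn from the pose commanded when the call began, along the tool's axes at that moment; what a row does not reach only later rows make up. A row lasts 1/8 s, in which the tool goes at most 62.5 mm and 10.7 degrees, less where a joint would pass 70% of its speed; a pose out of reach is approached as far as the arm can. A call with a gripper value outside its range is refused whole. "jaw" is the gripper's target within -1 to 1 (fully open at 1, half-way at 0, shut at -1), set as the call begins (left out, the last holds). The fingers move at their own pace and stop on an object; the grip force is fixed at half the most. Time passes only in rows, so rows that repeat a pose let the fingers close. It gives the time, the measured TCP pose, the force, the opening and the grip force at its end, in the units of the state.
- manip.read_state(): the state, without advancing time (a new reading comes with each control period).
- manip.camera(name): name is "scene" or "top"; returns a dict with "img" (384x512x3 uint8, blue, green, red), "depth" (384x512 float32, m along the optical axis (not along the pixel's ray), 0 where there is no reading), "mtx" (3x3 intrinsics, pixels), "extrinsics" (4x4, takes a point from camera to world coordinates). Camera axes: x right, y down, z forward; pixel columns grow to the right and rows downward; lengths in m; the calibration is good to about 2 mm. A picture is of the moment at which its call begins.
- manip.finish_job(): hands the job in; it is judged then, once.
The state is a dict: "time_s": time; "joint_positions": joint angles; "qd": joint speeds; "joint_torque": joint torques, N m; "ee_pos": TCP position; "orientation": TCP orientation; "wrist_force": force on the tool from outside, world axes, zero at the start; "ft_torque": the same for the moment, N m; "grip_width": opening from 0.0 (shut) to 1.0 (fully open); "gripper_force": force on a finger pad.
Only numpy, scipy, OpenCV 4.12 (cv2) and the standard library are available. Lean on these libraries where they do the work, as an engineer would, in place of code of your own. Each camera call takes 0.05 s, during which the arm holds its last target. There are 200 camera calls.

TASK

The battery terminals are to be wiped, so open the solvent bottle that is clamped to the bench: push its child-resistant cap down and keep it down while unscrewing it anticlockwise (turned without a firm push it only clicks round), but never load the thin neck with more than 28 N, pushing or pulling. Lift the loosened cap off and set it down gently, without dropping it, open side down and flat on the floor of the steel parts tray. Leave the grease tin and the busbar where they are.

Things in the scene. Friction and masses are not known exactly. Their poses are not given: they have to be found in the camera images.
- bottle: White round plastic solvent bottle, 75 mm across, fixed upright in a steel bench clamp (foot plate 100 x 100 mm, band 83 mm across, post up to 85 mm); it cannot move or turn. Origin on the bottle's axis at the underside of the foot plate, on the bench; z up. Straight up to 124 mm above the origin, then a shoulder slopes in to meet the neck at 149 mm.
- neck: The bottle's thin-walled neck (29 mm across) with mouth and raised thread segments (36 mm across), hidden under the cap until that is off. Origin on the axis 158 mm above the bottle's origin, level with the cap's open rim while the cap is on; the mouth is 18 mm above this origin. The force between cap and neck must stay under 28 N; it reads up to 4 N more than the push at the wrist.
- cap: The whole loose cap, 42 g: white inner cap inside a ribbed black outer shell, 46 mm across, 30 mm high, stiff enough for a firm grip (45 N). Origin on its axis at the level of the shell's open rim (shell not pushed), z to the closed top. At the start it is screwed on the neck, origin 158 mm above the bottle's; 9 mm or more are free between rim and shoulder.
- cap_top (a point): Centre of the flat top of the cap's outer shell, 30 mm above the rim; it goes down with the shell by up to 4 mm as that is pushed. z up; its yaw turns with the shell.
- thread (a joint): How far the inner cap is unscrewed, rad: 0 shut (at the start), growing anticlockwise seen from above. From 1.45 rad on the thread has run out and the cap lifts straight off; it stops at 1.9. Before that lugs hold the cap down after a rise of 1.5 mm. Unscrewing under the push takes 0.2 to 0.4 N m, and some 30 degrees are lost in play at each new grasp. It stays where it is left.
- tray: Shallow open steel parts tray on a magnetic foot, fixed, 180 (x) x 140 (y) x 18 mm, walls and floor 3 mm thick, empty. Origin at the centre of its underside, z up. It lies left or right of the bottle.
- tray_in (a point): Centre of the tray's floor (upper face, 3 mm above the bench), axes as the tray: x along the 180 mm side, y along the 140 mm side.
- junction_box: Black high-voltage junction box with two orange connectors on its -x side (reaching 135 mm from its centre), 150 x 120 x 52 mm; fixed bystander on the other side of the bottle from the tray. Origin at the centre of its underside.
- grease_tin: Loose aluminium grease tin, 69 mm across, 56 mm high, bystander. Origin at the centre of its underside.
- busbar: Loose copper busbar lying flat, 30 x 110 x 8 mm, bystander. Origin at the centre of its underside.
- cap_grip (a point): On the axis, 15 mm below the shell's top. The shell rides on a spring over the inner cap: pushed it goes down 4 mm, 5 N at first, 16 N at a hard stop. Teeth 30 degrees apart couple the two: their tips mostly meet after 0.5 mm and hold the shell up until it is turned, by up to 30 degrees, then it drops the rest. Kept down with 14 N or more it drives; with 10 N or less it climbs over and idles.
Mind the look-alikes: they are no part of the job. There is more than one size of the cap; the job needs the middle-sized. Several things look just like the bottle: the one meant starts farthest to the robot's left.

How it is judged:
By the outcome, as a careful person would: the job done as asked, in the order asked, and still so for the second after the job is handed in, with the robot touching nothing.
It also fails if it takes over 72 s, if anything falls off the work surface, if the arm or the gripper's body presses on something with over 40 N, if the wrist force passes 120 N, or if a joint passes its speed limit or range.

## Working session

There is one attempt and no reset: what is moved stays moved. The work goes in short steps, Python scripts to look and compute and a tool call to move; the robot and the scene stay as the last step left them, time stands still between calls to the robot, and variables do not carry over. Pictures are saved under pics/ and viewed, at most 10 in all, crops included, and the job is handed in when it is done.

Besides the shell and the picture viewer there is one more tool, called after ">>>" as name(argument=value, ...), one argument or row to a line, values as JSON. move_arm: Moves the arm, as the interface text tells. Its arguments: {"type":"object","properties":{"plan":{"type":"array"},"jaw":{"type":"number"}},"required":["plan"]}

```bash
mkdir -p pics
python3 - <<'E'
from rig import manip
import cv2,numpy as np
s=manip.read_state(); print(s)
for n in("scene","top"):
    c=manip.camera(n); cv2.imwrite(f"pics/{n}0.png",c["img"]); np.savez(f"{n}0.npz",**c); print(n,c["mtx"].tolist(),c["extrinsics"].round(3).tolist())
E
```

```text
{'time_s': 0.0, 'joint_positions': array([ 1.16819039,  0.62930045,  0.03841839,  1.51834402, -0.02698232,
        0.99629707, -0.01998412]), 'qd': array([-0.00116046, -0.0013284 ,  0.00129951, -0.00033669,  0.00056235,
       -0.00042402,  0.00058544]), 'joint_torque': array([-7.30900210e-04, -5.49743879e+01,  1.14309222e+00, -1.86640406e+01,
       -5.23060968e-02,  2.37442623e-02,  1.39218801e-04]), 'ee_pos': array([ 0.21464345, -0.61289276,  0.22959093]), 'orientation': array([-3.09536252e+00, -5.26324252e-01,  5.16393412e-04]), 'wrist_force': array([ 1.06548055, -0.11091609, -0.23537259]), 'ft_torque': array([-0.00594046, -0.03697274, -0.04653752]), 'gripper_force': 0.0, 'grip_width': 1.0028736352609326}
scene [[415.66648028376994, 0.0, 252.0095431055799], [0.0, 415.66648028376994, 186.7814646801091], [0.0, 0.0, 1.0]] [[0.163, 0.74, -0.653, 1.103], [0.987, -0.119, 0.112, -0.077], [0.005, -0.662, -0.749, 0.76], [0.0, 0.0, 0.0, 1.0]]
top [[360.80545867819467, 0.0, 258.1065196443047], [0.0, 360.80545867819467, 194.01718141604348], [0.0, 0.0, 1.0]] [[-0.016, -0.999, 0.042, 0.549], [-0.999, 0.017, 0.033, -0.006], [-0.034, -0.041, -0.999, 0.82], [0.0, 0.0, 0.0, 1.0]]
```

View pics/scene0.png

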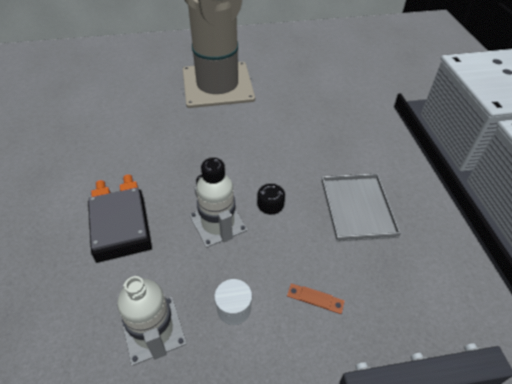

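View pics/top0.png

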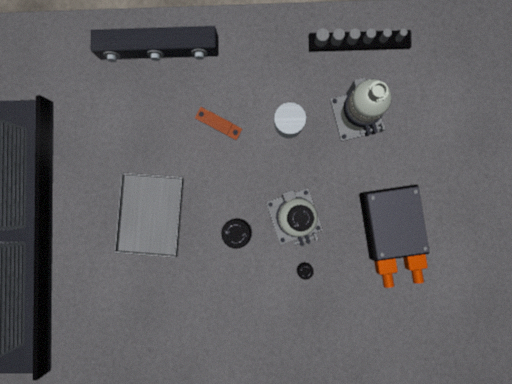

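The capped bottle is at scene (215,190) / top (300,217), and it is the leftmost bottle. The open look-alike is at top (368,105). The tray is at top (150,215). Loose large and small caps are at top (236,233) and (305,270). Next I measure the cap top and the tray.

```bash
cat > h.py <<'E'
import numpy as np,cv2
def pts(c):
    d=c["depth"];v,u=np.mgrid[:d.shape[0],:d.shape[1]];K=c["mtx"]
    p=np.stack([(u-K[0,2])/K[0,0]*d,(v-K[1,2])/K[1,1]*d,d],-1)
    E=c["extrinsics"];w=p@E[:3,:3].T+E[:3,3];w[d<=0]=np.nan;return w
def plane(c,uv,z):
    K=c["mtx"];E=c["extrinsics"];uv=np.atleast_2d(uv).astype(float)
    r=np.c_[(uv[:,0]-K[0,2])/K[0,0],(uv[:,1]-K[1,2])/K[1,1],np.ones(len(uv))]@E[:3,:3].T
    return E[:3,3]+r*((z-E[2,3])/r[:,2])[:,None]
E
python3 - <<'E'
from h import *
for n,(x0,y0,x1,y1) in(("top",(275,190,330,245)),("scene",(190,145,240,190))):
    c=np.load(n+"0.npz");w=pts(c);g=c["img"].max(2)
    m=np.zeros(g.shape,bool);m[y0:y1,x0:x1]=1
    top=m&(w[...,2]>0.176)&(w[...,2]<.2); print(n,top.sum(),np.nanmedian(w[top],0),np.nanmax(w[m][:,2]))
    k=(top).astype(np.uint8);cs,_=cv2.findContours(k,0,1);q=max(cs,key=cv2.contourArea)
    (u,v),r=cv2.minEnclosingCircle(q);print((u,v),r,plane(c,(u,v),.188),2*r*np.median(c["depth"][top])/c["mtx"][0,0])
c=np.load("top0.npz");w=pts(c);g=c["img"]
hsv=cv2.cvtColor(g,cv2.COLOR_BGR2GRAY)
print(hsv[200:230:8,100:200:6])
t=(g.max(2)>g[200:230,190:200].max()+8).astype(np.uint8);t[:, :100]=0;t[:,200:]=0;t[:150]=0;t[280:]=0
t=cv2.morphologyEx(t,cv2.MORPH_OPEN,np.ones((3,3)));cs,_=cv2.findContours(t,0,1);q=max(cs,key=cv2.contourArea)
b=cv2.boxPoints(cv2.minAreaRect(q));P=plane(c,b,.01);print(b,P,P.mean(0),np.linalg.norm(np.diff(P,axis=0),axis=1))
for nm,(x0,y0,x1,y1) in dict(big=(215,212,260,255),small=(293,258,320,284),tin=(270,97,312,142)).items():
    q=w[y0:y1,x0:x1].reshape(-1,3);q=q[q[:,2]>.012];print(nm,q.min(0),q.max(0))
E
```

```text
top 558 [ 0.53218129 -0.05847588  0.18709437] 0.19015730368489592
(300.623291015625, 218.2351531982422) 13.492728233337402 [[ 0.53186308 -0.05804822  0.188     ]] 0.04711127953260644
scene 402 [ 0.54138675 -0.05710367  0.18673141] 0.19070227488363245
(213.015625, 167.09375) 12.165996551513672 [[ 0.54301153 -0.05707434  0.188     ]] 0.046778232591701475
[[104 105 109 115 127 127 124 122 133 127 136 129 128 127 108 103 107]
 [104 111 106 105 127 130 122 127 130 134 133 131 131 119 101 104 110]
 [109 102 110 103 128 128 122 127 131 133 132 132 129 109 106 107 108]
 [108 101 111  48 128 126 128 127 127 131 131 128 131  83 104 111 107]]
[[118.584984 249.25671 ]
 [124.45284  174.93048 ]
 [180.18442  179.33035 ]
 [174.31656  253.65659 ]] [[0.46318419 0.33948227 0.01      ]
 [0.63180154 0.32593622 0.01      ]
 [0.61931983 0.19777148 0.01      ]
 [0.45177265 0.21226267 0.01      ]] [0.54151955 0.26886316 0.01      ] [0.1691606  0.12877109 0.16817269]
big [0.46476146 0.03721494 0.0146742 ] [0.52833681 0.10091798 0.04544156]
small [ 0.39447173 -0.09691591  0.01202252] [ 0.428332   -0.06225146  0.02661935]
tin [ 0.70774379 -0.08519463  0.01263297] [ 0.77500834 -0.01678227  0.05897769]
```

```bash
cat >> h.py <<'E'
from scipy.spatial.transform import Rotation as R
def shift(s,t):
    return (R.from_rotvec(s["orientation"]).inv().apply(np.array(t)-s["ee_pos"])*1000).round(1)
E
python3 - <<'E'
from h import *
from rig import manip
for n,(x0,y0,x1,y1) in(("top",(275,190,330,245)),("scene",(190,145,240,190))):
    c=np.load(n+"0.npz");w=pts(c)
    q=w[y0:y1,x0:x1].reshape(-1,3);
    for lo in(.184,.186):
        a=q[q[:,2]>lo]; (p,r)=cv2.minEnclosingCircle(a[:,:2].astype(np.float32));print(n,lo,len(a),a.mean(0),(a[:,:2].min(0)+a[:,:2].max(0))/2,p,r)
    a=q[(q[:,2]>.163)&(q[:,2]<.183)]; A=np.c_[2*a[:,:2],np.ones(len(a))];s=np.linalg.lstsq(A,(a[:,:2]**2).sum(1),rcond=None)[0];print("side",len(a),s[:2],np.sqrt(s[2]+s[:2]@s[:2]))
s=manip.read_state();print(R.from_rotvec(s["orientation"]).as_matrix().round(4))
print(shift(s,[.532,-.058,.245]))
E
```

```text
top 0.184 535 [ 0.53176645 -0.05827623  0.18718936] [ 0.53139387 -0.05794017] (0.531559944152832, -0.05796188488602638) 0.023409942165017128
top 0.186 455 [ 0.53159045 -0.05862371  0.18752512] [ 0.53222916 -0.05794017] (0.532032310962677, -0.05847122147679329) 0.022715453058481216
side 23 [ 0.53172818 -0.05868965] 0.023339113999385493
scene 0.184 327 [ 0.53704328 -0.05715589  0.18701054] [ 0.53516872 -0.05719678] (0.53549724817276, -0.057796236127614975) 0.023659683763980865
scene 0.186 266 [ 0.53550578 -0.05722388  0.18740657] [ 0.53569496 -0.05635802] (0.5358846783638, -0.05691787600517273) 0.02273857407271862
side 177 [ 0.53457259 -0.05695017] 0.023092057774881877
[[ 9.438e-01  3.304e-01 -6.000e-04]
 [ 3.304e-01 -9.438e-01  1.600e-03]
 [-0.000e+00 -1.700e-03 -1.000e+00]]
[ 482.9 -418.9  -14.6]
```

>>> move_arm(
  plan=[
    [[0,0,-15,0],[48,-42,-15,0],[97,-84,-15,0],[145,-126,-15,0],[194,-168,-15,0],[242,-210,-15,0],[291,-251,-15,0],[339,-293,-15,0],[388,-335,-15,0],[436,-377,-15,0],[470,-406,-15,0],[484,-419,-15,0],[484,-419,-15,0],[484,-419,-15,0]],
  ],
  jaw=0.6,
)

```text
time_s: 1.85
ee_pos: [0.5323, -0.0605, 0.2457]
orientation: [3.097, 0.522, -0.001]
wrist_force: [0.2, 0.0, -0.8]
grip_width: 0.801
gripper_force: 0.0
```

Run:
```python
from h import *
from rig import manip
for n in("scene",):
    c=manip.camera(n); cv2.imwrite(f"pics/{n}1.png",c["img"][60:280,120:340].repeat(2,0).repeat(2,1)); np.savez(f"{n}1.npz",**c)
s=manip.read_state();print(s); print(shift(s,[.5335,-.0575,.188]))
```

```text
{'time_s': 1.9, 'joint_positions': array([ 0.08204776,  0.44615261, -0.03152823,  1.81732311,  0.01936823,
        0.87888207, -1.19641685]), 'qd': array([ 4.23255902e-03, -1.21797971e-05, -4.59909101e-03, -2.54402919e-04,
       -2.30782511e-03, -2.62645061e-03, -2.28692023e-03]), 'joint_torque': array([-6.55472651e-01, -4.37717485e+01, -1.13735665e-01, -1.73119891e+01,
       -5.11575351e-02, -6.89948327e-02,  6.08785835e-03]), 'ee_pos': array([ 0.53229356, -0.06065278,  0.24566978]), 'orientation': array([ 3.09695185e+00,  5.20684483e-01, -1.18430408e-03]), 'wrist_force': array([ 0.17706004, -0.59459583,  0.11307754]), 'ft_torque': array([-0.0543972 ,  0.0369578 ,  0.00564648]), 'gripper_force': 0.0, 'grip_width': 0.8004493385521456}
[ 2.2 -2.6 57.7]
```

View pics/scene1.png

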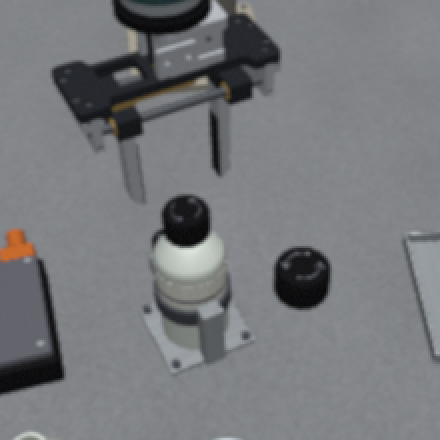

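The open fingers straddle the cap, with tips at crop (140,200) and (220,170) and the cap at (187,218). Now I lower around it.

>>> move_arm(
  plan=[
    [[2,-2.5,10,0],[2,-2.5,25,0],[2,-2.5,40,0],[2,-2.5,50,0],[2,-2.5,57,0],[2,-2.5,57,0]],
  ],
  jaw=0.2,
)

```text
time_s: 2.65
ee_pos: [0.534, -0.055, 0.1879]
orientation: [-3.097, -0.526, 0.001]
wrist_force: [0.5, -0.2, -0.8]
grip_width: 0.598
gripper_force: 0.0
```

>>> move_arm(
  plan=[
    [[0,0,0,0],[0,0,0,0],[0,0,0,0]],
  ],
  jaw=0.05,
)

```text
time_s: 3.02
ee_pos: [0.5346, -0.0551, 0.1889]
orientation: [3.097, 0.526, 0.001]
wrist_force: [0.4, -0.0, -0.2]
grip_width: 0.524
gripper_force: 0.1
```

>>> move_arm(
  plan=[
    [[-0.5,0.7,0,0],[-0.5,0.7,0,0],[-0.5,0.7,0,0]],
  ],
  jaw=0.0,
)

```text
time_s: 3.4
ee_pos: [0.5344, -0.0563, 0.1888]
orientation: [3.097, 0.526, 0.002]
wrist_force: [0.6, -2.0, 1.6]
grip_width: 0.501
gripper_force: 1.0
```

>>> move_arm(
  plan=[
    [[0,0,0,0],[0,0,0,0]],
  ],
  jaw=-0.01,
)

```text
time_s: 3.65
ee_pos: [0.5345, -0.0565, 0.1887]
orientation: [3.096, 0.526, 0.002]
wrist_force: [1.1, -3.8, 2.1]
grip_width: 0.495
gripper_force: 1.7
```

>>> move_arm(
  plan=[
    [[0,0.8,0,0],[0,0.8,0,0]],
  ],
)

```text
time_s: 3.9
ee_pos: [0.5343, -0.0566, 0.1885]
orientation: [-3.097, -0.527, -0.0]
wrist_force: [1.7, -2.0, 1.4]
grip_width: 0.494
gripper_force: 1.2
```

>>> move_arm(
  plan=[
    [[0,0,0,0],[0,0,0,0]],
  ],
  jaw=-0.03,
)

```text
time_s: 4.15
ee_pos: [0.5344, -0.0569, 0.1885]
orientation: [3.097, 0.526, 0.0]
wrist_force: [1.4, -3.1, 2.3]
grip_width: 0.49
gripper_force: 9.0
```

>>> move_arm(
  plan=[
    [[0,0.8,0,0],[0,0.8,0,0],[0,0.8,0,0]],
  ],
  jaw=-0.5,
)

```text
time_s: 4.53
ee_pos: [0.5344, -0.057, 0.1885]
orientation: [-3.097, -0.527, 0.0]
wrist_force: [0.5, -1.7, 3.1]
grip_width: 0.485
gripper_force: 30.0
```

>>> move_arm(
  plan=[
    [[0,0,1,0],[0,0,2,0],[0,0,2,0]],
  ],
)

```text
time_s: 4.9
ee_pos: [0.5345, -0.057, 0.1878]
orientation: [-3.097, -0.527, -0.001]
wrist_force: [-2.0, -1.1, 14.5]
grip_width: 0.481
gripper_force: 30.0
```

>>> move_arm(
  plan=[
    [[0,0,0.3,-4],[0,0,0.3,-8],[0,0,0.3,-12],[0,0,0.3,-12]],
  ],
)

```text
time_s: 5.4
ee_pos: [0.5345, -0.0567, 0.1874]
orientation: [-3.024, -0.848, -0.001]
wrist_force: [-1.8, 0.1, 12.7]
grip_width: 0.485
gripper_force: 30.0
```

>>> move_arm(
  plan=[
    [[0,0,0.3,-4],[0,0,0.3,-8],[0,0,0.3,-12],[0,0,0.3,-12]],
  ],
)

```text
time_s: 5.9
ee_pos: [0.5343, -0.0565, 0.1878]
orientation: [-2.919, -1.161, -0.001]
wrist_force: [-3.9, 1.3, 19.0]
grip_width: 0.482
gripper_force: 30.0
```

Run:
```python
from rig import manip
s=manip.read_state();print(s["ft_torque"],s["wrist_force"],s["ee_pos"],s["joint_positions"][6])
```

```text
[0.11234172 0.95355728 0.11198705] [-3.91101635  1.26944173 18.97940762] [ 0.5342848  -0.05646205  0.18781277] -0.8728624597029155
```

>>> move_arm(
  plan=[
    [[0,0,-0.4,-3],[0,0,-0.4,-6],[0,0,-0.4,-6]],
  ],
)

```text
time_s: 6.28
ee_pos: [0.5342, -0.0564, 0.1878]
orientation: [-2.854, -1.311, -0.0]
wrist_force: [-3.8, 1.1, 15.8]
grip_width: 0.484
gripper_force: 30.0
```

>>> move_arm(
  plan=[
    [[0,0,0,-3],[0,0,0,-6],[0,0,0,-6]],
  ],
)

```text
time_s: 6.65
ee_pos: [0.5341, -0.0563, 0.1874]
orientation: [-2.781, -1.459, -0.0]
wrist_force: [-2.6, 0.7, 13.1]
grip_width: 0.485
gripper_force: 30.0
```

Run:
```python
from rig import manip
import cv2,numpy as np
s=manip.read_state();print(s["ft_torque"],s["wrist_force"],s["ee_pos"],s["joint_positions"][6])
c=manip.camera("scene");cv2.imwrite("pics/s2.png",cv2.resize(c["img"][130:230,160:280],None,fx=5,fy=5,interpolation=cv2.INTER_CUBIC))
```

```text
[ 0.14846712  0.53727475 -0.04996446] [-2.55874667  0.65664502 13.11896878] [ 0.53406523 -0.0563467   0.18741526] -0.7071907718501103
```

View pics/s2.png

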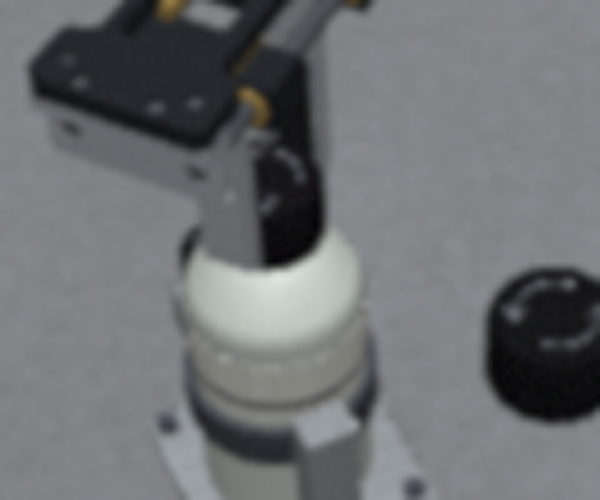

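The fingers hold the black shell squarely, with the rim clear of the shoulder at crop (290,265). Now I test the vertical stiffness.

>>> move_arm(
  plan=[
    [[0,0,0.5,0],[0,0,0.5,0]],
  ],
)

```text
time_s: 6.95
ee_pos: [0.5341, -0.0563, 0.1872]
orientation: [-2.782, -1.458, -0.0]
wrist_force: [-3.9, 1.9, 16.1]
grip_width: 0.486
gripper_force: 30.0
```

>>> move_arm(
  plan=[
    [[0,0,0,-2],[0,0,0,-4],[0,0,0,-4]],
  ],
)

```text
time_s: 7.32
ee_pos: [0.534, -0.0563, 0.1867]
orientation: [-2.729, -1.554, 0.0]
wrist_force: [-1.5, 1.5, 10.2]
grip_width: 0.485
gripper_force: 30.0
```

>>> move_arm(
  plan=[
    [[0,0,1,0],[0,0,1,0]],
  ],
)

```text
time_s: 7.58
ee_pos: [0.534, -0.0563, 0.1858]
orientation: [-2.729, -1.554, 0.0]
wrist_force: [-3.5, 1.6, 11.7]
grip_width: 0.484
gripper_force: 30.0
```

>>> move_arm(
  plan=[
    [[0,0,0.7,0],[0,0,0.7,0]],
  ],
)

```text
time_s: 7.82
ee_pos: [0.534, -0.0563, 0.1854]
orientation: [-2.729, -1.554, 0.0]
wrist_force: [-3.0, 1.0, 15.3]
grip_width: 0.485
gripper_force: 30.0
```

>>> move_arm(
  plan=[
    [[0,0,0.7,0],[0,0,0.7,0]],
  ],
)

```text
time_s: 8.07
ee_pos: [0.534, -0.0563, 0.1849]
orientation: [-2.729, -1.554, 0.0]
wrist_force: [-4.0, 1.3, 16.7]
grip_width: 0.483
gripper_force: 30.0
```

>>> move_arm(
  plan=[
    [[0,0,0.4,0],[0,0,0.4,-4],[0,0,0.4,-8],[0,0,0.4,-8]],
  ],
)

```text
time_s: 8.57
ee_pos: [0.534, -0.0562, 0.1847]
orientation: [-2.614, -1.74, -0.0]
wrist_force: [-4.1, 0.9, 18.9]
grip_width: 0.487
gripper_force: 30.0
```

Run:
```python
from rig import manip
s=manip.read_state();print(s["ft_torque"],s["wrist_force"],s["ee_pos"],s["joint_positions"][6])
```

```text
[ 0.24881684  0.98473399 -0.25760882] [-4.10520969  0.91605082 18.85549901] [ 0.5339514  -0.05623615  0.18472815] -0.5435610408961942
```

>>> move_arm(
  plan=[
    [[0,0,0,-5],[0,0,0,-10],[0,0,0,-10]],
  ],
)

```text
time_s: 8.95
ee_pos: [0.5337, -0.0562, 0.1847]
orientation: [-2.452, -1.961, 0.0]
wrist_force: [-4.9, 2.7, 18.6]
grip_width: 0.482
gripper_force: 30.0
```

>>> move_arm(
  plan=[
    [[0,0,0,-5],[0,0,0,-10],[0,0,0,-15],[0,0,0,-15]],
  ],
)

```text
time_s: 9.45
ee_pos: [0.5334, -0.0561, 0.1847]
orientation: [-2.175, -2.265, 0.001]
wrist_force: [-5.6, 1.3, 19.4]
grip_width: 0.485
gripper_force: 30.0
```

Run:
```python
from rig import manip
s=manip.read_state();print(s["ft_torque"],s["wrist_force"],s["ee_pos"],s["joint_positions"][6])
```

```text
[ 0.33461667  1.20011733 -0.28469815] [-5.6010287   1.34733249 19.43350789] [ 0.53344517 -0.05613078  0.18469911] -0.19757280129863342
```

>>> move_arm(
  plan=[
    [[0,-0.5,0,-5],[0,-1,0,-10],[0,-1,0,-15],[0,-1,0,-20],[0,-1,0,-20]],
  ],
)

```text
time_s: 10.07
ee_pos: [0.5329, -0.0562, 0.1847]
orientation: [-1.749, -2.609, -0.0]
wrist_force: [-3.9, 2.1, 17.7]
grip_width: 0.482
gripper_force: 30.0
```

>>> move_arm(
  plan=[
    [[0,0,0,-5],[0,0,0.1,-10],[0,0,0.1,-15],[0,0,0.1,-20],[0,0,0.1,-20]],
  ],
)

```text
time_s: 10.7
ee_pos: [0.5326, -0.0564, 0.1847]
orientation: [-1.269, -2.872, 0.001]
wrist_force: [-5.5, -0.1, 20.4]
grip_width: 0.481
gripper_force: 30.0
```

Run:
```python
from rig import manip
s=manip.read_state();print(s["ft_torque"],s["wrist_force"],s["ee_pos"],s["joint_positions"][6])
```

```text
[ 0.14105794  1.17341949 -0.22683119] [-5.4562927  -0.08401521 20.42475428] [ 0.53255356 -0.05636611  0.18466876] 0.3590446741887688
```

>>> move_arm(
  plan=[
    [[0,0,-0.2,-5],[0,0,-0.2,-10],[0,0,-0.2,-15],[0,0,-0.2,-20],[0,0,-0.2,-20]],
  ],
)

```text
time_s: 11.32
ee_pos: [0.5323, -0.0567, 0.1847]
orientation: [-0.751, -3.048, 0.001]
wrist_force: [-6.3, 0.5, 18.4]
grip_width: 0.487
gripper_force: 30.0
```

>>> move_arm(
  plan=[
    [[0,0,0,-5],[0,0,0,-10],[0,0,0,-15],[0,0,0,-20],[0,0,0,-20]],
  ],
)

```text
time_s: 11.95
ee_pos: [0.5321, -0.0571, 0.1847]
orientation: [-0.211, -3.132, 0.002]
wrist_force: [-6.6, -0.8, 20.2]
grip_width: 0.485
gripper_force: 30.0
```

Run:
```python
from rig import manip
s=manip.read_state();print(s["ft_torque"],s["wrist_force"],s["ee_pos"],s["joint_positions"][6])
```

```text
[-0.12961277  1.26327874 -0.23750879] [-6.57267625 -0.81611806 20.16257699] [ 0.53214633 -0.05710949  0.18467405] 0.9216993950902301
```

>>> move_arm(
  plan=[
    [[0.8,0,-0.1,-5],[0.8,0,-0.1,-10],[0.8,0,-0.1,-10]],
  ],
)

```text
time_s: 12.32
ee_pos: [0.5321, -0.0573, 0.1843]
orientation: [0.061, -3.14, 0.001]
wrist_force: [-3.3, -1.5, 14.2]
grip_width: 0.485
gripper_force: 30.0
```

Run:
```python
from rig import manip
s=manip.read_state();print(s["ft_torque"],s["wrist_force"],s["ee_pos"],s["joint_positions"][6])
```

```text
[-0.30606664  0.57277411 -0.57509373] [-3.29107602 -1.500051   14.21971928] [ 0.53210778 -0.05731361  0.18430888] 1.0624367309587348
```

>>> move_arm(
  plan=[
    [[0,0,0,-5],[0,0,0,-10],[0,0,0,-10]],
  ],
)

```text
time_s: 12.7
ee_pos: [0.5328, -0.0575, 0.1842]
orientation: [0.333, -3.124, 0.001]
wrist_force: [-1.3, -1.8, 12.3]
grip_width: 0.488
gripper_force: 30.0
```

Run:
```python
from rig import manip
s=manip.read_state();print(s["ft_torque"],s["wrist_force"],s["ee_pos"],s["joint_positions"][6])
```

```text
[-0.27439887  0.12429897 -0.74989844] [-1.32282218 -1.75824123 12.33760953] [ 0.53276968 -0.05748256  0.18415035] 1.2044390917661434
```

Torque jumped to 0.75 N m, so the thread is at its end stop. I release the push and lift carefully.

>>> move_arm(
  plan=[
    [[0,0,-1,0],[0,0,-2,0],[0,0,-3,3],[0,0,-4,3],[0,0,-4,3]],
  ],
)

```text
time_s: 13.32
ee_pos: [0.5326, -0.0575, 0.1868]
orientation: [0.256, -3.131, -0.0]
wrist_force: [1.4, -0.7, -0.4]
grip_width: 0.484
gripper_force: 30.0
```

>>> move_arm(
  plan=[
    [[0,0,-1,0],[0,0,-2,0],[0,0,-2,0]],
  ],
)

```text
time_s: 13.7
ee_pos: [0.5325, -0.0575, 0.1892]
orientation: [0.255, -3.131, 0.0]
wrist_force: [1.9, -2.0, -1.9]
grip_width: 0.486
gripper_force: 30.0
```

>>> move_arm(
  plan=[
    [[0,0,-1,0],[0,0,-2,0],[0,0,-2,0]],
  ],
)

```text
time_s: 14.08
ee_pos: [0.5324, -0.0568, 0.1914]
orientation: [0.255, -3.131, -0.001]
wrist_force: [-0.2, 0.6, -0.8]
grip_width: 0.481
gripper_force: 30.0
```

>>> move_arm(
  plan=[
    [[0,0,-1,0],[0,0,-2,0],[0,0,-2,0]],
  ],
)

```text
time_s: 14.45
ee_pos: [0.5328, -0.0573, 0.1933]
orientation: [-0.255, 3.131, 0.0]
wrist_force: [0.3, 0.1, -0.6]
grip_width: 0.483
gripper_force: 30.0
```

>>> move_arm(
  plan=[
    [[0,0,-3,0],[0,0,-8,0],[0,0,-16,0],[0,0,-26,0],[0,0,-38,0],[0,0,-50,0],[0,0,-55,0],[0,0,-55,0]],
  ],
)

```text
time_s: 15.45
ee_pos: [0.5329, -0.0574, 0.2486]
orientation: [-0.254, 3.131, -0.0]
wrist_force: [-0.2, 0.2, -0.5]
grip_width: 0.484
gripper_force: 30.0
```

Run:
```python
from h import *
from rig import manip
c=manip.camera("scene");np.savez("s3.npz",**c);cv2.imwrite("pics/s3.png",cv2.resize(c["img"][90:240,140:300],None,fx=4,fy=4,interpolation=cv2.INTER_CUBIC))
s=manip.read_state();print(s["wrist_force"],s["ee_pos"],s["joint_positions"])
print(shift(s,[.5415,.269,.245]))
x=R.from_rotvec(s["orientation"]).as_matrix()[:,0];print(np.degrees(np.arctan2(x[1],x[0])))
```

```text
[ 0.48922783 -0.21713414 -0.42776886] [ 0.53262761 -0.05747188  0.24816058] [ 0.65244541  0.58908463 -0.93296395  1.79870754  0.54578677  1.03560617
  1.24215661]
[-61.4 320.8   3.1]
-170.71382926773668
```

View pics/s3.png

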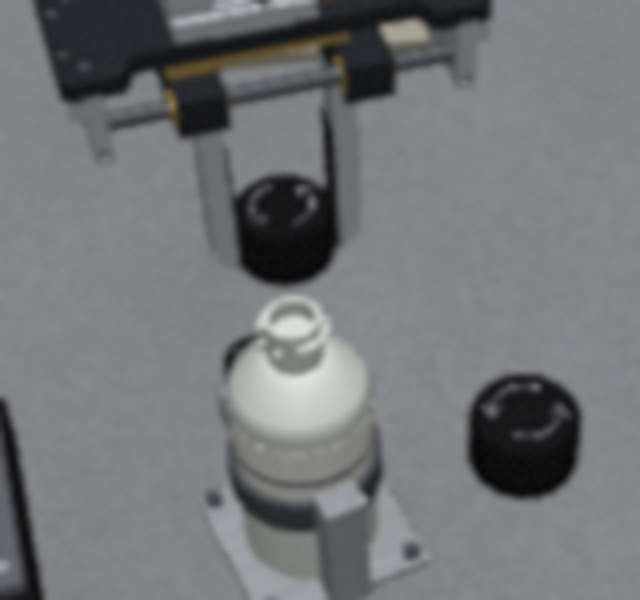

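The cap hangs level between the fingers at crop (285,225), and the neck and mouth are bare at (293,325). Now I carry it to the tray.

>>> move_arm(
  plan=[
    [[-4,20,0,0],[-12,60,0,0],[-20,105,0,0],[-29,150,0,0],[-37,195,0,0],[-46,240,0,0],[-54,280,0,0],[-59,308,0,0],[-61,320,0,0],[-61,321,0,0],[-61,321,0,0]],
  ],
)

```text
time_s: 16.88
ee_pos: [0.5414, 0.2676, 0.2478]
orientation: [0.252, -3.131, 0.002]
wrist_force: [0.1, -0.3, 0.2]
grip_width: 0.485
gripper_force: 30.0
```

Run:
```python
from h import *
from rig import manip
s=manip.read_state();print(s["wrist_force"],s["ee_pos"],s["joint_positions"],s["grip_width"])
print(shift(s,[.5415,.269,.040]))
```

```text
[ 0.07774387 -0.34216526  0.15067102] [0.54140489 0.26762059 0.24784161] [ 0.00168799  0.67319173 -0.86767357  1.6147979   0.55778979  1.11982049
  0.7218791 ] 0.4854104972966617
[ -0.4   1.6 207.8]
```

>>> move_arm(
  plan=[
    [[0,1,15,0],[0,1,45,0],[0,1,80,0],[0,1,115,0],[0,1,150,0],[0,1,175,0],[0,1,192,0],[0,1,202,0],[0,1,206,0],[0,1,206,0],[0,1,206,0]],
  ],
)

```text
time_s: 18.25
ee_pos: [0.5414, 0.2706, 0.0429]
orientation: [-0.254, 3.13, 0.001]
wrist_force: [0.8, 0.5, -0.6]
grip_width: 0.486
gripper_force: 30.0
```

>>> move_arm(
  plan=[
    [[0,0,1,0],[0,0,2,0],[0,0,3,0],[0,0,3,0]],
  ],
)

```text
time_s: 18.75
ee_pos: [0.5409, 0.2702, 0.0391]
orientation: [0.255, -3.131, 0.0]
wrist_force: [0.6, -1.1, 0.4]
grip_width: 0.483
gripper_force: 30.0
```

>>> move_arm(
  plan=[
    [[0,0,1,0],[0,0,2,0],[0,0,3,0],[0,0,3,0]],
  ],
)

```text
time_s: 19.25
ee_pos: [0.5409, 0.2703, 0.0361]
orientation: [0.255, -3.131, 0.0]
wrist_force: [-0.0, 0.1, -1.3]
grip_width: 0.488
gripper_force: 30.0
```

>>> move_arm(
  plan=[
    [[0,0,0.7,0],[0,0,1.5,0],[0,0,1.5,0]],
  ],
)

```text
time_s: 19.62
ee_pos: [0.5409, 0.2702, 0.0346]
orientation: [0.255, -3.131, 0.0]
wrist_force: [-0.0, -0.7, -0.9]
grip_width: 0.483
gripper_force: 30.0
```

>>> move_arm(
  plan=[
    [[0,0,0.5,0],[0,0,1,0],[0,0,1,0]],
  ],
)

```text
time_s: 20.0
ee_pos: [0.5409, 0.2702, 0.0337]
orientation: [0.255, -3.131, 0.0]
wrist_force: [-0.3, 0.7, -0.5]
grip_width: 0.484
gripper_force: 30.0
```

>>> move_arm(
  plan=[
    [[0,0,0.4,0],[0,0,0.8,0],[0,0,0.8,0]],
  ],
)

```text
time_s: 20.38
ee_pos: [0.5409, 0.2703, 0.0329]
orientation: [0.255, -3.131, 0.0]
wrist_force: [-0.3, 0.0, -0.1]
grip_width: 0.485
gripper_force: 30.0
```

>>> move_arm(
  plan=[
    [[0,0,0.4,0],[0,0,0.8,0],[0,0,0.8,0]],
  ],
)

```text
time_s: 20.75
ee_pos: [0.5409, 0.2703, 0.032]
orientation: [0.255, -3.131, 0.0]
wrist_force: [-0.0, -0.8, -0.6]
grip_width: 0.484
gripper_force: 30.0
```

>>> move_arm(
  plan=[
    [[0,0,0.4,0],[0,0,0.8,0],[0,0,0.8,0]],
  ],
)

```text
time_s: 21.12
ee_pos: [0.541, 0.2703, 0.0318]
orientation: [-0.255, 3.131, -0.0]
wrist_force: [-0.8, -1.0, 5.6]
grip_width: 0.485
gripper_force: 30.0
```

Run:
```python
from h import *
from rig import manip
c=manip.camera("scene");cv2.imwrite("pics/s4.png",cv2.resize(c["img"][120:250,300:420],None,fx=4.5,fy=4.5,interpolation=cv2.INTER_CUBIC))
s=manip.read_state();print(s["wrist_force"],s["ee_pos"])
w=pts(c)[120:250,300:420].reshape(-1,3);m=np.hypot(w[:,0]-.541,w[:,1]-.27)
print([(z,int(((m<.03)&(abs(w[:,2]-z)<.0015)).sum())) for z in np.arange(0,.06,.003).round(3)])
```

```text
[-1.06485199 -1.36955793  4.85158004] [0.54097008 0.27033228 0.03178281]
[(np.float64(0.0), 26), (np.float64(0.003), 46), (np.float64(0.006), 13), (np.float64(0.009), 18), (np.float64(0.012), 14), (np.float64(0.015), 18), (np.float64(0.018), 13), (np.float64(0.021), 15), (np.float64(0.024), 18), (np.float64(0.027), 20), (np.float64(0.03), 100), (np.float64(0.033), 119), (np.float64(0.036), 15), (np.float64(0.039), 7), (np.float64(0.042), 6), (np.float64(0.045), 9), (np.float64(0.048), 10), (np.float64(0.051), 6), (np.float64(0.054), 12), (np.float64(0.057), 6)]
```

View pics/s4.png

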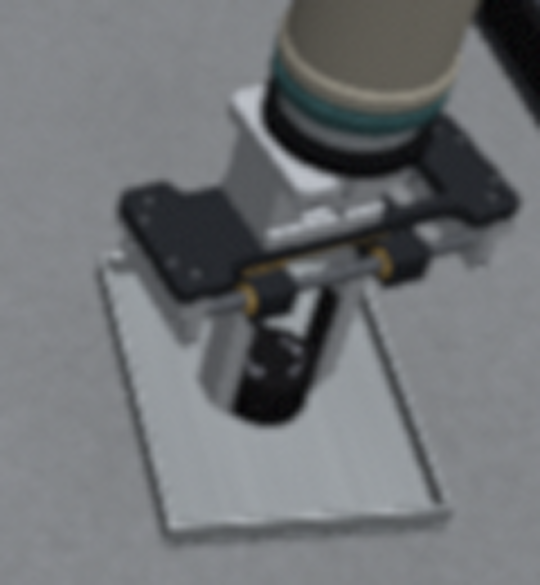

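The cap rests on the tray floor near its centre, at crop (270,400), with 5 N of contact and its top at 0.032 m. I ease the load and release.

>>> move_arm(
  plan=[
    [[0,0,-0.4,0],[0,0,-0.4,0]],
  ],
  jaw=0.02,
)

```text
time_s: 21.42
ee_pos: [0.541, 0.2703, 0.0315]
orientation: [0.255, -3.131, -0.0]
wrist_force: [0.6, -0.3, -0.9]
grip_width: 0.512
gripper_force: 0.0
```

>>> move_arm(
  plan=[
    [[0,0,0,0],[0,0,0,0],[0,0,0,0],[0,0,0,0]],
  ],
  jaw=0.4,
)

```text
time_s: 21.92
ee_pos: [0.5409, 0.2703, 0.0317]
orientation: [-0.255, 3.131, 0.0]
wrist_force: [-0.1, 0.5, 0.6]
grip_width: 0.698
gripper_force: 0.0
```

>>> move_arm(
  plan=[
    [[0,0,-5,0],[0,0,-15,0],[0,0,-30,0],[0,0,-60,0],[0,0,-100,0],[0,0,-150,0],[0,0,-190,0],[-100,0,-190,0],[-150,0,-190,0],[-150,0,-190,0],[-150,0,-190,0]],
  ],
)

```text
time_s: 23.3
ee_pos: [0.6897, 0.2946, 0.2217]
orientation: [0.252, -3.131, -0.002]
wrist_force: [-0.3, -0.5, -0.9]
grip_width: 0.7
gripper_force: 0.0
```

Run:
```python
from h import *
from rig import manip
c=manip.camera("scene");t=manip.camera("top");cv2.imwrite("pics/s5.png",np.hstack([c["img"][130:370,80:420],t["img"][60:300,100:440]]))
s=manip.read_state();print(s["wrist_force"],s["ee_pos"],s["time_s"])
w=pts(c)[130:250,300:420].reshape(-1,3);a=w[(np.hypot(w[:,0]-.541,w[:,1]-.27)<.05)&(w[:,2]>.026)&(w[:,2]<.04)];print(a.mean(0),a[:,:2].min(0),a[:,:2].max(0))
a=a[a[:,2]>.029];print(np.linalg.lstsq(np.c_[a[:,:2]-a[:,:2].mean(0),np.ones(len(a))],a[:,2],rcond=None)[0])
```

```text
[ 0.26460883 -0.70252933 -0.88156257] [0.68764003 0.29499681 0.22224754] 23.4
[0.54573594 0.26926671 0.03137747] [0.52131745 0.24793037] [0.56727377 0.29225384]
[-0.004913    0.0025632   0.03175227]
```

View pics/s5.png

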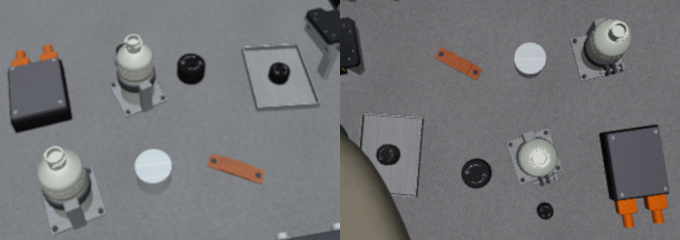

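The cap lies flat in the tray, top side up (left view (280,72), right view (388,154)). The bottle is open, and the grease tin and busbar haven't moved. I'm handing the job in.

```bash
python3 -c "
from rig import manip
print(manip.finish_job())"
```

```text
the job is handed in; nothing more can be done
None
```

The solvent bottle is open and its cap lies flat, open side down, on the tray floor; the grease tin and busbar are where they were, and I handed the job in at about 23 s with wrist push readings never above 20.4 N.

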